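# Release the press guard and hold its sprung hatch below the balance point

## Task

On the control box, press the round key, then the square key, then the long key, one at a time and each fully down, to release the press guard. Then lift the sprung guard hatch by its bar to clearly past its balance point, which is 45 degrees open (go to about 52), without letting it fly open, ease it back down and keep holding it still by the bar about five degrees below the balance point, so that the fitter can adjust the springs: finish while holding it there. Leave the bushing, the oil bottle and the step block where they stand.

Things in the scene. Friction and masses are not known exactly. Their poses are not given: they have to be found in the camera images.
- guard_box: Tooling well of a bench press: fixed cream-white open-topped steel box, 200 mm deep (its x) by 220 mm wide (its y), 105 mm high. Origin under its centre, on the table. Its x axis points from the lift bar towards the hinge; at yaw 0 this is world +x and the bar faces the robot. It stands left or right of the robot's middle, turned up to 14 degrees.
- hatch_hinge (a point): Middle of the hatch's hinge line, 100 mm from the box's centre along its +x, 112 mm above the table; the line runs level along the box's y. Axes as guard_box. Hinge springs carry most of the hatch's weight: at the bar it weighs about 3 N when shut, under 1 N near balance, and near the stop pulls up with up to 5 N. Almost no friction.
- hatch (a joint): Opening angle of the guard hatch in rad: 0 shut (level), grows as the front edge rises, stop at 1.35. The hatch is a cream-white steel plate 202 x 220 x 8 mm with a dark panel, the lid of the box. Below its balance point, 0.785 rad (45 degrees), it sinks shut when let go; above it, it rises by itself to the stop.
- lift_bar (a point): Round steel bar on the hatch, 14 mm thick, 160 mm long, along its y, carried at both ends, level in front of the hatch's front edge. Origin: its middle, on its axis. At opening q it is 255 cos q mm in front of the hinge line and 255 sin q mm above it; shut, 46 mm clear of the hatch edge and box front. Fingers in front of and behind it can grip it from above; it turns between them.
- console: Control box: fixed orange box 120 (x) by 220 (y) by 70 mm high. Origin under its centre. On its top three black keys stand in a row along its y, 66 mm apart, in any order.
- key_round_top (a point): Centre of the top of the round key, 30 mm diameter, top 86 mm above the table when up. Keys move straight down.
- key_square_top (a point): Centre of the top of the square key, 28 x 28 mm, top 86 mm above the table when up.
- key_long_top (a point): Centre of the top of the long key, 60 (x of the console) x 20 mm, top 86 mm above the table when up.
- key_round (a joint): Travel of the round key in m: 0 up, 0.006 fully down; springs back. Starts to move at about 1.6 N, fully down at 4 N.
- key_square (a joint): Travel of the square key, as the round key.
- key_long (a joint): Travel of the long key, as the round key.
- bushing: Loose steel bushing, 56 mm outside, 50 mm high, in the middle, nearer the robot than the boxes. Bystander. Origin under its centre.
- oil_bottle: Loose white bottle with black cap, 60 mm diameter, 150 mm high, to the right. Bystander. Origin under its centre.
- step_block: Loose dark steel step block, 90 x 40 x 60 mm, to the left. Bystander. Origin under its centre.

How it is judged:
On the way, in this order (a step that is already met when the one before it is completed fails the run):
1. the round key is pressed down (4.5 of 6 mm), the other keys up, the hatch shut (value of joint key_round above 0.0045 m and value of joint each of key_square, key_long below 0.0015 m and value of joint hatch below 0.06 rad), for 0.04 s.
2. the square key is pressed down, the other keys up, the hatch shut (value of joint key_square above 0.0045 m and value of joint each of key_round, key_long below 0.0015 m and value of joint hatch below 0.06 rad), for 0.04 s.
3. the long key is pressed down, the other keys up, the hatch shut (value of joint key_long above 0.0045 m and value of joint each of key_round, key_square below 0.0015 m and value of joint hatch below 0.06 rad), for 0.04 s.
4. the hatch is raised past its balance point, to 0.83 rad (47.5 degrees) or more, with the fingers at the bar (value of joint hatch above 0.83 rad and contact force between the fingers and hatch_c2 above 0.15 N), for 0.05 s.
5. the hatch is held by the bar just below its balance point, 0.60 to 0.77 rad (34.4 to 44.1 degrees), still (value of joint hatch between 0.6 and 0.77 rad and velocity of joint hatch between -0.08 and 0.08 rad/s and contact force between the fingers and hatch_c2 above 0.15 N), for 0.3 s.
At the end, for the whole second after the job is handed in: The fingers hold the bar (contact of at least 0.15 N) with the hatch still (under 0.08 rad/s) at 0.60 to 0.77 rad, just below its balance point of 0.785; all keys are up, and the bushing, bottle and step block are within 30 mm of where they stood and bear nothing (all of step 5 and value of joint each of key_round, key_square, key_long below 0.0015 m and contact force between hatch and bushing below 0.1 N and contact force between hatch and oil_bottle below 0.1 N and contact force between hatch and step_block below 0.1 N and distance of each of bushing, oil_bottle, step_block from where it was at the start of the episode below 0.03 m); the arm keeps its last pose, push and grip.
It fails at once if two keys are down together (value of joint each of key_round, key_square above 0.003 m or value of joint each of key_round, key_long above 0.003 m or value of joint each of key_square, key_long above 0.003 m).
It fails at once if the hatch flies open (past 1.15 rad, 66 degrees) (value of joint hatch above 1.15 rad).
It fails at once if the hatch drops (falls faster than 1.5 rad/s) (velocity of joint hatch below -1.5 rad/s).
It fails at once if the bushing, bottle or step block is moved by more than 30 mm or tipped (distance of any of bushing, oil_bottle, step_block from where it was at the start of the episode above 0.03 m or angle between oil_bottle's own z axis and vertical above 0.5 rad).
It also fails if it takes over 58 s, if anything falls off the work surface, if the arm or the gripper's body presses on something with over 40 N, if the wrist force passes 120 N, or if a joint passes its speed limit or range.

## Robot

A 6-joint arm with a two-finger parallel gripper is mounted at the origin on the work surface. World frame = base frame: x ahead of the robot, y to its left, z up, the work surface at z = 0. Lengths are in m, angles in rad, forces in N, time in s.
With the tool pointing down it reaches from about 0.375 to 0.925 m from the base axis. Payload 5.7 kg.
Tool frame: the origin (TCP) lies where the fingers leave the gripper's body, on its centre line; the fingertips stand 80 mm ahead of it and the grasp point (between the pads) lies 61 mm ahead of it (manip.tip_reach is the distance from the TCP to the fingertips, in m); z points along the fingers, y is the direction in which the jaws open and shut (so a half turn about z gives the same grasp; the last joint's range is limited). The gripper opens to 88 mm and grips with 3 to 60 N. Pads are 20 mm wide; open, the fingers measure 115 mm over their backs; the gripper's body (75 mm by 178 mm) begins 61 mm behind the grasp point.
Start: joints at [1.155, 0.359, 1.51, -0, 1.272, -0.115], TCP at [0.178, 0.573, 0.303] pointing down, gripper open.
Joint ranges: [-2.97, 2.97], [-1.01, 2.36], [0.21, 2.38], [-0.96, 4.11], [0.2, 2.71], [-2.98, 2.98]. Speed limits (rad/s): [2.39, 2.39, 3.14, 3.14, 3.14, 3.14].

## Interface

Orientations are given as a unit quaternion [x, y, z, w].
In Python, from bench import manip, eyes gives the robot as it stands.
- The arm moves only by the tool move_arm, never from a script. Its argument "deltas" is a list of rows, each a list of 7 numbers: the turn, a rotation vector about the tool's x, y, z normalised to -1 to 1, where 1 is 0.15 rad, then the shift along the tool's x, y, z normalised to -1 to 1, where 1 is 30 mm, then the closure, from 0 (fully open) to 1 (shut). In form: [[wx, wy, wz, x, y, z, jaw], ...]. A call has 1 to 8 rows; each row shifts and turns the commanded pose from where the row before left it, along the tool's axes as they then stand; what a row does not reach is not made up. A row lasts 1/8 s, in which the tool goes at most 62.5 mm and 10.7 degrees, less where a joint would pass 70% of its speed; a pose out of reach is approached as far as the arm can. A call with a number of a shift or a turn outside -1 to 1 is refused whole. A call with a gripper value outside its range is refused whole. The fingers move at their own pace and stop on an object; the grip force is fixed at half the most. Time passes only in rows, so rows that do not move let the fingers close. It gives the time, the measured TCP pose, the force and the opening at its end, in the units of the state.
- manip.read_state(): the state, without advancing time (a new reading comes with each control period).
- eyes.snapshot(name): name is "scene" or "side" or "wrist"; returns the picture (480x640x3 uint8, red, green, blue); there is no depth.
- eyes.calibration(name): a dict with "K" (3x3 intrinsics, pixels), "position" and "rotation" of the camera in the world; the wrist camera has in their place "T_tool_cam" (4x4, takes a point from camera to tool coordinates, whose origin is the TCP and whose axes are the flange's). Camera axes: x right, y down, z forward; pixel columns grow to the right and rows downward; lengths in m; the calibration is good to about 2 mm. A picture is of the moment at which its call begins: read the wrist's pose just before it. calibration takes no time and is no camera call.
- manip.finish_job(): hands the job in, once; it reports no verdict.
Trained networks look in the newest picture that a camera, given by its name, has taken for a name from the list of things; names that differ only in an ending like _2 or _b are one class to them, and where a whole thing is asked for, a point or a joint stands for the part that bears it (a point fixed in the world has none). Each returns a list of dicts, best first, with "conf" (0 to 1); they miss things now and then, are a little off and sometimes report something else, mostly with a low value. They report only what shows in the picture. A call takes as long as a camera call.
- eyes.search_frame(camera, target): "centre" ([x, y, z] in m, in world coordinates, good to about 4 mm: the middle of the surface that is visible of it).
The state is a dict: "t": time; "joint_positions": joint angles; "joint_vel": joint speeds; "joint_torque": joint torques, N m; "tcp_pos": TCP position; "orientation": TCP orientation; "wrist_force": force on the tool from outside, world axes, zero at the start; "wrist_torque": the same for the moment, N m; "opening": opening from 0.0 (shut) to 1.0 (fully open).
Only numpy, scipy, OpenCV 4.12 (cv2) and the standard library are available. Lean on these libraries where they do the work, as an engineer would, in place of code of your own. Each camera call takes 0.05 s, during which the arm holds its last target.

## Working session

There is one attempt and no reset: what is moved stays moved. The work goes in short steps, Python scripts to look and compute and a tool call to move; the robot and the scene stay as the last step left them, time stands still between calls to the robot, and variables do not carry over. Pictures are saved under pics/ and viewed, and the job is handed in when it is done.

Besides the shell and the picture viewer there is one more tool, called after ">>>" as name(argument=value, ...) on one line, values as JSON. move_arm: Moves the arm, as the interface text tells. Scaled input: -1 to 1 covers 30 mm each way for a shift and 0.15 rad each way for a turn. Its arguments: {"type":"object","properties":{"deltas":{"type":"array","items":{"type":"array","items":{"type":"number","minimum":-1,"maximum":1}}}},"required":["deltas"]}

```bash
ls; mkdir -p pics; python3 - <<'E'
from bench import manip, eyes
import cv2, numpy as np
print(manip.read_state())
for n in ("scene","side"):
    im=eyes.snapshot(n); cv2.imwrite(f"pics/{n}0.png",im[:,:,::-1])
    for t in ["guard_box","console","key_round_top","key_square_top","key_long_top","lift_bar","bushing","oil_bottle","step_block","hatch_hinge"]:
        try:
            r=eyes.search_frame(n,t); print(n,t,[(round(d['conf'],2),np.round(d['centre'],3).tolist()) for d in r[:2]])
        except Exception as e: print(n,t,e)
print(manip.read_state()['t'], manip.tip_reach)
E
```

```text
pics
{'t': 0.0, 'joint_positions': array([ 1.15490979e+00,  3.59508223e-01,  1.51142186e+00, -2.85209847e-05,
        1.27250810e+00, -1.15115950e-01]), 'joint_vel': array([-0.00090322,  0.00113182, -0.00095349,  0.00172299,  0.00052548,
       -0.00022891]), 'joint_torque': array([ 2.40025925e-03, -5.15374124e+01, -2.70732075e+01,  6.78424467e-02,
        3.50095436e-02, -1.49020307e-04]), 'tcp_pos': array([0.17755617, 0.57255496, 0.30181158]), 'orientation': array([ 1.49814866e-01,  9.88713636e-01, -8.94008812e-04, -2.28977879e-04]), 'wrist_force': array([ 1.32796964,  0.42131951, -0.40506387]), 'wrist_torque': array([ 0.02194647, -0.0113803 ,  0.01823792]), 'opening': 0.9990399809674337}
scene guard_box [(0.86, [0.61, -0.159, 0.113])]
scene console [(0.91, [0.67, 0.224, 0.069]), (0.46, [0.643, 0.27, 0.085])]
scene key_round_top [(0.43, [0.645, 0.264, 0.087])]
scene key_square_top []
scene key_long_top [(0.69, [0.625, 0.144, 0.084]), (0.17, [0.608, -0.456, 0.076])]
scene lift_bar [(0.95, [0.57, -0.183, 0.116])]
scene bushing [(0.94, [0.432, 0.026, 0.042])]
scene oil_bottle [(0.97, [0.609, -0.455, 0.078])]
scene step_block [(0.69, [0.605, -0.161, 0.113]), (0.6, [0.609, 0.462, 0.037])]
scene hatch_hinge [(0.76, [0.606, -0.16, 0.111])]
side guard_box [(0.68, [0.556, -0.146, 0.119]), (0.38, [0.618, 0.138, 0.086])]
side console [(0.71, [0.613, 0.234, 0.071])]
side key_round_top [(0.52, [0.635, 0.272, 0.086])]
side key_square_top [(0.48, [0.626, 0.204, 0.092])]
side key_long_top [(0.5, [0.616, 0.142, 0.086])]
side lift_bar [(0.56, [0.554, -0.184, 0.118])]
side bushing [(0.84, [0.411, 0.032, 0.044])]
side oil_bottle [(0.9, [0.59, -0.453, 0.083])]
side step_block [(0.81, [0.582, 0.472, 0.041])]
side hatch_hinge [(0.63, [0.556, -0.148, 0.122])]
1.1 0.08
```

View pics/scene0.png

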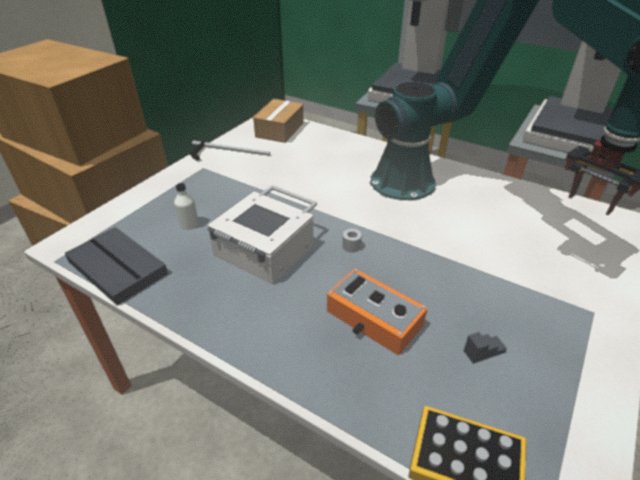

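View pics/side0.png

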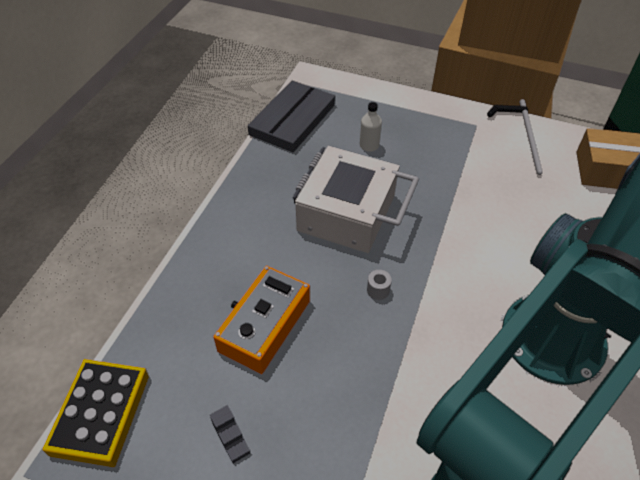

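The scene view, taken from the far side, shows the long key at about (354,284), square (376,297), round (400,311) and the bar at about (290,197). In the side view they are at (278,285), (263,307), (246,330), with the bar at about (408,197). I'll enlarge both for precise measurement.

```bash
python3 - <<'E'
import cv2, numpy as np
a=cv2.imread("pics/scene0.png"); b=cv2.imread("pics/side0.png")
def c(im,x,y,w,h): return cv2.resize(im[y:y+h,x:x+w],(400,300),interpolation=cv2.INTER_CUBIC)
o=np.vstack([np.hstack([c(a,320,260,120,90),c(a,200,175,140,105)]),np.hstack([c(b,210,260,120,90),c(b,290,140,140,105)])])
cv2.imwrite("pics/z0.png",o)
E
```

```text
(no output)
```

View pics/z0.png

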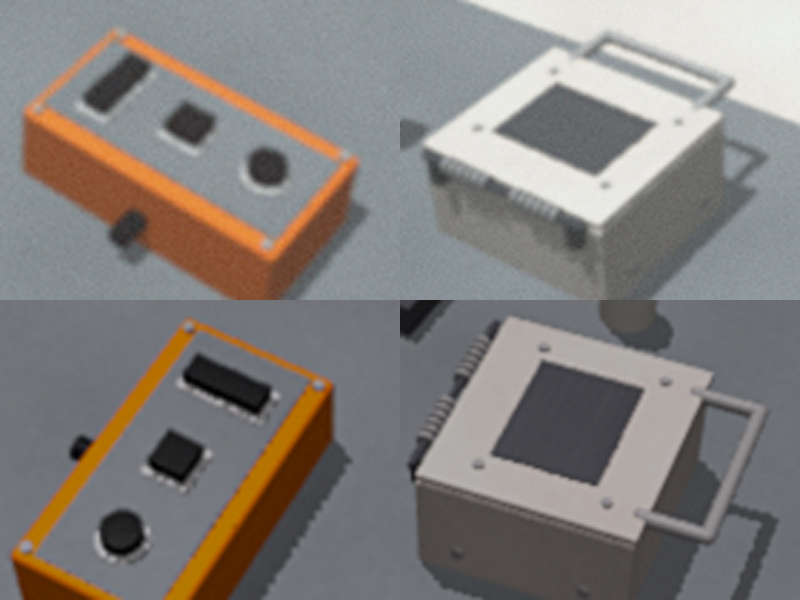

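```bash
cat > h.py <<'E'
from bench import manip, eyes
import numpy as np
def ray(n,p):
    c=eyes.calibration(n); K=np.array(c["K"]);R=np.array(c["rotation"]);o=np.array(c["position"])
    d=R@np.linalg.inv(K)@[p[0],p[1],1]; return o,d/np.linalg.norm(d)
def plane(n,p,z):
    o,d=ray(n,p); return o+d*(z-o[2])/d[2]
def tri(p1,p2):
    (a,u),(b,v)=ray("scene",p1),ray("side",p2)
    s=np.linalg.lstsq(np.c_[u,-v],b-a,rcond=None)[0]
    x,y=a+s[0]*u,b+s[1]*v; return (x+y)/2,np.linalg.norm(x-y)
E
python3 - <<'E'
from h import *
np.set_printoptions(precision=4,suppress=True)
f1=lambda x,y:(200+(x-400)*.35,175+y*.35); f2=lambda x,y:(290+(x-400)*.35,140+(y-300)*.35)
k1=lambda x,y:(320+x*.3,260+y*.3); k2=lambda x,y:(210+x*.3,260+(y-300)*.3)
for n,p,q,z in [("long",k1(120,79),k2(227,379),.086),("sq",k1(190,121),k2(176,451),.086),("rd",k1(267,163),k2(122,529),.086),
 ("barR",f1(607,38),f2(765,410),.112),("barL",f1(732,82),f2(710,535),.112),
 ("c1",f1(557,48),f2(712,373),.114),("c2",f1(722,110),f2(633,543),.114),("c3",f1(602,222),f2(417,478),.114),("c4",f1(425,145),f2(507,320),.114)]:
    x,e=tri(p,q); print(n,x,round(e,4),plane("scene",p,z)[:2],plane("side",q,z)[:2])
E
```

```text
Traceback (most recent call last):
  File "h.py", line 9, in tri
    (a,u),(b,v)=ray("scene",p1),ray("side",p2)
                ~~~^^^^^^^^^^^^
  File "h.py", line 5, in ray
    d=R@np.linalg.inv(K)@[p[0],p[1],1]; return o,d/np.linalg.norm(d)
      ~^~~~~~~~~~~~~~~~~
ValueError: matmul: Input operand 1 has a mismatch in its core dimension 0, with gufunc signature (n?,k),(k,m?)->(n?,m?) (size 3 is different from 4)
```

```bash
sed -i 's/R=np.array(c\["rotation"\])/R=Rotation.from_quat(c["rotation"]).as_matrix()/; 2a from scipy.spatial.transform import Rotation' h.py
cat > m.py <<'E'
from h import *
np.set_printoptions(precision=4,suppress=True)
f1=lambda x,y:(200+(x-400)*.35,175+y*.35); f2=lambda x,y:(290+(x-400)*.35,140+(y-300)*.35)
k1=lambda x,y:(320+x*.3,260+y*.3); k2=lambda x,y:(210+x*.3,260+(y-300)*.3)
for n,p,q,z in [("long",k1(120,79),k2(227,379),.086),("sq",k1(190,121),k2(176,451),.086),("rd",k1(267,163),k2(122,529),.086),
 ("barR",f1(607,38),f2(765,410),.112),("barL",f1(732,82),f2(710,535),.112),
 ("c1",f1(557,48),f2(712,373),.114),("c2",f1(722,110),f2(633,543),.114),("c3",f1(602,222),f2(417,478),.114),("c4",f1(425,145),f2(507,320),.114)]:
    x,e=tri(p,q); print(n,x,round(e,4),plane("scene",p,z)[:2],plane("side",q,z)[:2])
print(eyes.calibration("scene"),eyes.calibration("wrist"))
E
python3 m.py
```

```text
long [0.621  0.1402 0.0852] 0.0036 [0.6228 0.1424] [0.6208 0.1386]
sq [0.6303 0.2037 0.0832] 0.0026 [0.6335 0.206 ] [0.6294 0.2038]
rd [0.6384 0.2692 0.0832] 0.0007 [0.641  0.2703] [0.6374 0.2702]
barR [ 0.4081 -0.2761  0.1062] 0.0075 [ 0.4183 -0.2653] [ 0.4075 -0.2756]
barL [ 0.413  -0.1101  0.1117] 0.0061 [ 0.4159 -0.1061] [ 0.413 -0.114]
c1 [ 0.4644 -0.2987  0.1151] 0.0038 [ 0.4647 -0.2972] [ 0.4648 -0.3026]
c2 [ 0.4702 -0.0815  0.117 ] 0.0053 [ 0.4647 -0.087 ] [ 0.4706 -0.0805]
c3 [ 0.6671 -0.0853  0.1146] 0.0019 [ 0.6659 -0.087 ] [ 0.6672 -0.0846]
c4 [ 0.6647 -0.3027  0.113 ] 0.0013 [ 0.666  -0.3007] [ 0.6645 -0.3026]
{'K': array([[457.5169,   0.    , 322.9958],
       [  0.    , 457.5169, 242.1983],
       [  0.    ,   0.    ,   1.    ]]), 'position': array([1.353 , 0.4936, 0.8978]), 'rotation': array([ 0.4405,  0.7922, -0.368 , -0.2072])} {'K': array([[409.5406,   0.    , 315.4774],
       [  0.    , 409.5406, 242.9987],
       [  0.    ,   0.    ,   1.    ]]), 'T_tool_cam': array([[-0.0008, -0.9666, -0.2564,  0.0713],
       [ 1.    , -0.0008, -0.    ,  0.001 ],
       [-0.0002, -0.2564,  0.9666, -0.0828],
       [ 0.    ,  0.    ,  0.    ,  1.    ]])}
```

Keys measure about 66 mm apart, and the box corners match its 200 x 220 mm size with yaw about -1.2°. So the bar should be at about (0.411, -0.190, 0.112). I'll first turn the tool so the jaws act along world x, and close the fingers.

>>> move_arm(deltas=[[0,0,1,0,0,0,1],[0,0,1,0,0,0,1],[0,0,1,0,0,0,1],[0,0,1,0,0,0,1],[0,0,1,0,0,0,1],[0,0,1,0,0,0,1],[0,0,1,0,0,0,1],[0,0,1,0,0,0,1]])

```text
t: 2.1
tcp_pos: [0.1778, 0.573, 0.3026]
orientation: [0.684, 0.73, -0.0, 0.0]
wrist_force: [-0.0, 0.3, -0.1]
opening: 0.134
```

>>> move_arm(deltas=[[0,0,0.6,0,0,0,1],[0,0,0,0,0,0,1]])

```text
t: 2.35
tcp_pos: [0.1778, 0.573, 0.3026]
orientation: [0.714, 0.7, -0.0, 0.0]
wrist_force: [0.1, 0.3, -0.1]
opening: 0.004
```

```bash
cat >> h.py <<'E'
def togo(x,y,ztip):
    s=manip.read_state(); R=Rotation.from_quat(s["orientation"]).as_matrix()
    d=R.T@(np.array([x,y,ztip+.08])-s["tcp_pos"])
    print("t",round(s["t"],2),"tcp",np.round(s["tcp_pos"],4),"ytool",np.round(R[:,1],3),"z",np.round(R[:,2],3),"F",np.round(s["wrist_force"],2),"op",round(s["opening"],3))
    print("rows xyz/0.03:",np.round(d/.03,2))
E
python3 -c "
from h import *
togo(.639,.270,.13)"
```

```text
t 2.35 tcp [0.1778 0.573  0.3026] ytool [ 1.    -0.019 -0.   ] z [-0. -0. -1.] F [ 0.15  0.31 -0.07] op 0.004
rows xyz/0.03: [-9.8  15.57  3.09]
```

>>> move_arm(deltas=[[0,0,0,-0.6,1,0.1,1],[0,0,0,-0.6,1,0.1,1],[0,0,0,-0.6,1,0.1,1],[0,0,0,-0.6,1,0.1,1],[0,0,0,-0.6,1,0.1,1],[0,0,0,-0.6,1,0.1,1],[0,0,0,-0.6,1,0.1,1],[0,0,0,-0.6,1,0.1,1]])

```text
t: 3.35
tcp_pos: [0.4158, 0.4236, 0.2786]
orientation: [0.713, 0.701, 0.0, 0.0]
wrist_force: [0.1, 0.6, 0.4]
opening: 0.008
```

>>> move_arm(deltas=[[0,0,0,-0.6,1,0.2,1],[0,0,0,-0.6,1,0.2,1],[0,0,0,-0.6,1,0.2,1],[0,0,0,-0.6,1,0.2,1],[0,0,0,-0.6,1,0.3,1],[0,0,0,-0.6,1,0.3,1],[0,0,0,-0.6,1,0.3,1],[0,0,0,-0.8,0.55,0.3,1]])

```text
t: 4.35
tcp_pos: [0.6399, 0.2692, 0.2182]
orientation: [0.713, 0.701, 0.0, 0.0]
wrist_force: [0.2, -0.1, -0.2]
opening: -0.0
```

```bash
python3 -c "
from h import *
import cv2
togo(.639,.270,.10)
cv2.imwrite('pics/w1.png',eyes.snapshot('wrist')[:,:,::-1])
for t in ['key_round_top','key_square_top','key_long_top']: print(t,[(round(d['conf'],2),np.round(d['centre'],3)) for d in eyes.search_frame('wrist',t)])
"
```

```text
t 4.35 tcp [0.6399 0.2692 0.2182] ytool [ 1.    -0.018  0.001] z [ 0.001  0.    -1.   ] F [ 0.18 -0.07 -0.17] op -0.0
rows xyz/0.03: [ 0.03 -0.03  1.27]
key_round_top [(0.62, array([0.641, 0.273, 0.088]))]
key_square_top [(0.64, array([0.642, 0.268, 0.082])), (0.48, array([0.638, 0.213, 0.082]))]
key_long_top [(0.71, array([0.637, 0.15 , 0.076]))]
```

View pics/w1.png

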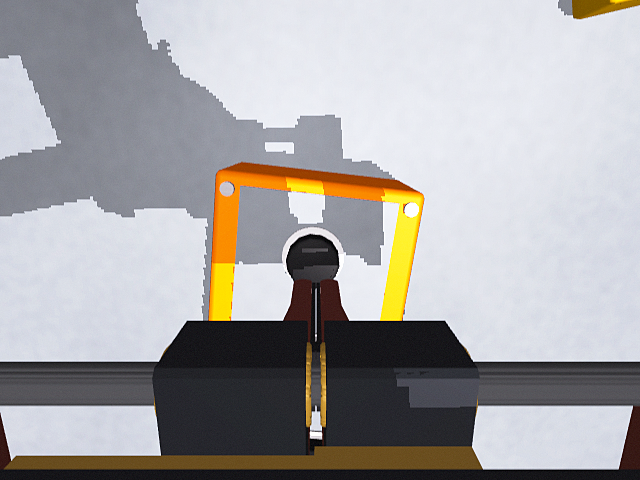

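```bash
python3 -c "
from h import *
s=manip.read_state();R=Rotation.from_quat(s['orientation']).as_matrix()
c=eyes.calibration('wrist');T=c['T_tool_cam'];K=c['K']
for P in [(.639,.270,.086),(.641,.273,.086),tuple(s['tcp_pos']+R@[0,0,.08])]:
    q=np.linalg.inv(T)@np.r_[R.T@(np.array(P)-s['tcp_pos']),1]; p=K@q[:3]; print(p[:2]/p[2])
"
```

```text
[319.39225219 267.07210674]
[322.9285517  261.81266962]
[318.21075525 306.29377912]
```

The fingers stand above the round key, whose centre is at about (313,260) and lines up with the fingers. I'll press it at (0.637, 0.272).

>>> move_arm(deltas=[[0,0,0,0.1,-0.1,0.6,1],[0,0,0,0,0,0.7,1],[0,0,0,0,0,0.2,1]])

```text
t: 4.92
tcp_pos: [0.6333, 0.2736, 0.1715]
orientation: [0.714, 0.701, -0.002, -0.001]
wrist_force: [-0.5, -0.4, -0.3]
opening: 0.006
```

```bash
python3 -c "
from h import *
togo(.637,.272,.080)"
```

```text
t 4.92 tcp [0.6333 0.2736 0.1715] ytool [ 1.    -0.018 -0.003] z [-0.003 -0.001 -1.   ] F [-0.51 -0.44 -0.28] op 0.006
rows xyz/0.03: [-0.05  0.13  0.38]
```

>>> move_arm(deltas=[[0,0,0,0,0.07,0.1,1],[0,0,0,0,0,0.1,1],[0,0,0,0,0,0.1,1],[0,0,0,0,0,0,1]])

```text
t: 5.42
tcp_pos: [0.6379, 0.273, 0.1652]
orientation: [0.714, 0.7, 0.001, 0.0]
wrist_force: [-0.4, 1.1, 2.2]
opening: 0.009
```

>>> move_arm(deltas=[[0,0,0,0,0,0.1,1],[0,0,0,0,0,0.1,1],[0,0,0,0,0,0,1]])

```text
t: 5.8
tcp_pos: [0.6379, 0.273, 0.1603]
orientation: [0.714, 0.7, 0.001, 0.0]
wrist_force: [-2.1, 1.0, 10.2]
opening: 0.003
```

The round key is at its stop (10 N, tip at 80 mm). Next, up and over to the square key at (0.631, 0.206).

>>> move_arm(deltas=[[0,0,0,0,0,-0.6,1],[0,0,0,0,0,-0.6,1],[0,0,0,-0.8,0,0,1],[0,0,0,-0.8,-0.1,0,1],[0,0,0,-0.6,-0.1,0,1],[0,0,0,0,0,0,1],[0,0,0,0,0,0,1]])

```text
t: 6.68
tcp_pos: [0.6301, 0.2067, 0.1944]
orientation: [0.714, 0.7, -0.0, -0.0]
wrist_force: [-0.3, 1.2, 0.4]
opening: 0.007
```

```bash
python3 -c "
from h import *
togo(.630,.206,.086)
import cv2
cv2.imwrite('pics/w2.png',eyes.snapshot('wrist')[:,:,::-1])"
```

```text
t 6.67 tcp [0.6301 0.2067 0.1944] ytool [ 1.    -0.021 -0.   ] z [-0.  0. -1.] F [-0.32  1.19  0.38] op 0.007
rows xyz/0.03: [-0.03 -0.    0.95]
```

View pics/w2.png

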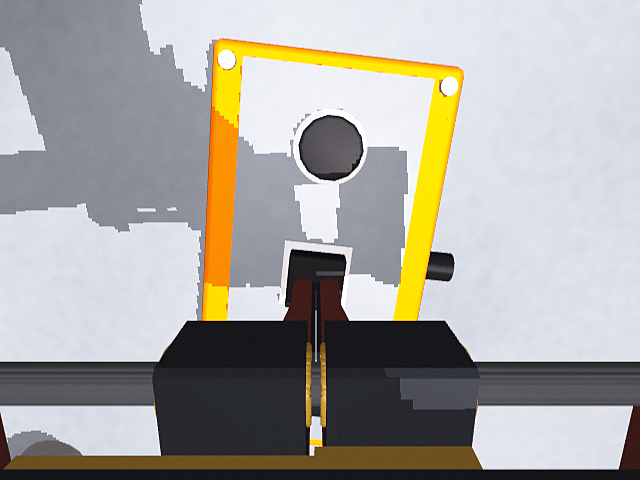

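The wrist view shows the round key up again at (331,147) and the fingers centred over the square key at (317,275).

>>> move_arm(deltas=[[0,0,0,0,0,0.6,1],[0,0,0,0,0,0.3,1],[0,0,0,0,0,0.1,1],[0,0,0,0,0,0.1,1],[0,0,0,0,0,0.1,1],[0,0,0,0,0,0,1]])

```text
t: 7.48
tcp_pos: [0.6297, 0.2071, 0.1602]
orientation: [0.714, 0.7, -0.0, -0.0]
wrist_force: [-6.3, -1.0, 11.9]
opening: 0.003
```

Square key fully down (12 N, tip at 80 mm). Next, the long key.

>>> move_arm(deltas=[[0,0,0,0,0,-0.6,1],[0,0,0,0,0,-0.6,1],[0,0,0,-0.8,0,0,1],[0,0,0,-0.8,-0.1,0,1],[0,0,0,-0.6,-0.1,0,1],[0,0,0,0,0,0,1],[0,0,0,0,0,0,1]])

```text
t: 8.35
tcp_pos: [0.6228, 0.1409, 0.1944]
orientation: [0.714, 0.7, -0.0, -0.0]
wrist_force: [-0.2, -0.5, -0.5]
opening: 0.008
```

```bash
python3 -c "
from h import *
togo(.621,.141,.086)
import cv2
cv2.imwrite('pics/w3.png',eyes.snapshot('wrist')[:,:,::-1])"
```

```text
t 8.35 tcp [0.6228 0.1409 0.1944] ytool [ 1.    -0.021 -0.   ] z [-0.  0. -1.] F [-0.25 -0.52 -0.53] op 0.008
rows xyz/0.03: [ 0.   -0.06  0.95]
```

View pics/w3.png

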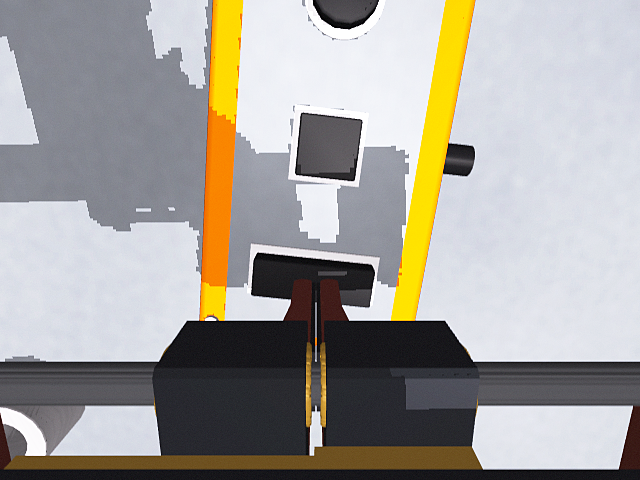

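The round and square keys are up, and the fingers sit over the middle of the long key at (314,278).

>>> move_arm(deltas=[[0,0,0,0,0,0.6,1],[0,0,0,0,0,0.3,1],[0,0,0,0,0,0.1,1],[0,0,0,0,0,0.1,1],[0,0,0,0,0,0.1,1],[0,0,0,0,0,0,1]])

```text
t: 9.15
tcp_pos: [0.6224, 0.1413, 0.1602]
orientation: [0.714, 0.7, -0.0, -0.0]
wrist_force: [-6.2, 0.2, 13.0]
opening: 0.01
```

>>> move_arm(deltas=[[0,0,0,0,0,-0.8,1],[0,0,0,0,0,-1,1],[0,0,0,0,0,-1,0.4],[0,0,0,-0.5,-0.3,-1,0.4],[0,0,0,-1,-0.6,0,0.4],[0,0,0,-1,-0.6,0,0.4],[0,0,0,-1,-0.6,0,0.4],[0,0,0,-1,-0.6,0,0.4]])

```text
t: 10.15
tcp_pos: [0.5389, 0.0066, 0.2729]
orientation: [0.714, 0.7, 0.0, 0.001]
wrist_force: [0.6, 0.0, -0.3]
opening: 0.595
```

>>> move_arm(deltas=[[0,0,0,-1,-0.6,0,0.4],[0,0,0,-1,-0.6,0,0.4],[0,0,0,-1,-0.6,0,0.4],[0,0,0,-1,-0.7,0,0.4],[0,0,0,-1,-0.7,0,0.4],[0,0,0,-1,-0.7,0,0.4],[0,0,0,-0.6,-0.7,0,0.4],[0,0,0,0,0,0,0.4]])

```text
t: 11.15
tcp_pos: [0.3964, -0.1885, 0.2729]
orientation: [0.715, 0.699, -0.0, 0.0]
wrist_force: [0.8, -0.1, 0.6]
opening: 0.599
```

```bash
python3 -c "
from h import *
import cv2
togo(.411,-.190,.13)
cv2.imwrite('pics/w4.png',eyes.snapshot('wrist')[:,:,::-1])
print([(round(d['conf'],2),np.round(d['centre'],3)) for d in eyes.search_frame('wrist','lift_bar')])
s=manip.read_state();R=Rotation.from_quat(s['orientation']).as_matrix()
c=eyes.calibration('wrist');T=c['T_tool_cam'];K=c['K']
for y in (-.27,-.19,-.11):
    q=np.linalg.inv(T)@np.r_[R.T@(np.array((.411,y,.112))-s['tcp_pos']),1]; p=K@q[:3]; print(p[:2]/p[2])
"
```

```text
t 11.15 tcp [ 0.3964 -0.1885  0.2729] ytool [ 1.    -0.023  0.   ] z [ 0.    -0.001 -1.   ] F [ 0.79 -0.12  0.56] op 0.599
rows xyz/0.03: [-0.04  0.49  2.1 ]
[(0.74, array([ 0.516, -0.157,  0.118]))]
[339.50566756 370.53220375]
[338.63034093 256.37560025]
[337.60119581 122.15860265]
```

View pics/w4.png

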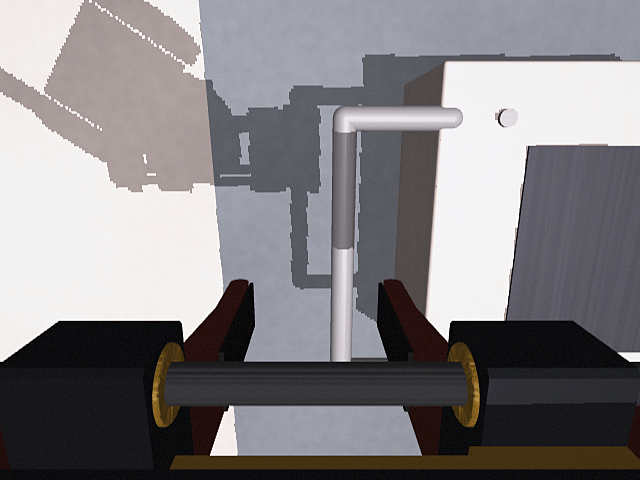

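The bar is at columns 341–344, between the fingers at about 245 and 385, so I take x = 0.413. Shift first, then descend.

>>> move_arm(deltas=[[0,0,0,0,0.55,0,0.4],[0,0,0,0,0,1,0.4],[0,0,0,0,0,0.6,0.4],[0,0,0,0,0,0,0.4]])

```text
t: 11.75
tcp_pos: [0.4145, -0.1869, 0.2236]
orientation: [0.714, 0.701, -0.0, -0.001]
wrist_force: [-0.6, -0.0, -0.4]
opening: 0.605
```

```bash
python3 -c "
from h import *
import cv2
togo(.413,-.190,.093)
cv2.imwrite('pics/w5.png',eyes.snapshot('wrist')[:,:,::-1])
"
```

```text
t 11.75 tcp [ 0.4145 -0.1869  0.2236] ytool [ 1.    -0.019 -0.002] z [-0.002  0.001 -1.   ] F [-0.63 -0.04 -0.39] op 0.605
rows xyz/0.03: [-0.11 -0.05  1.69]
```

View pics/w5.png

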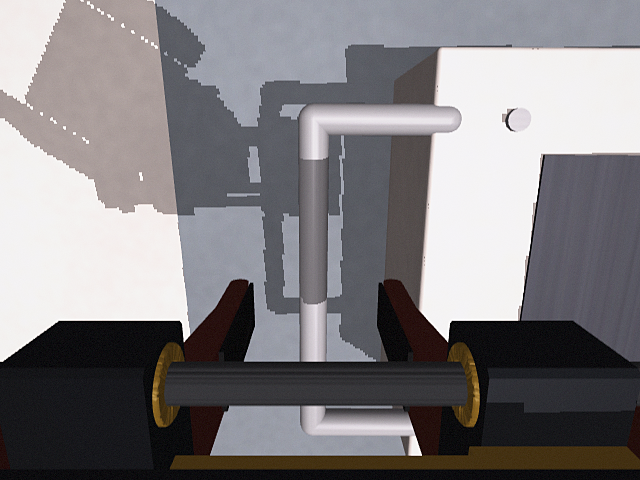

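The bar is at column 313, midway between the fingers. Descend and close.

>>> move_arm(deltas=[[0,0,0,-0.1,0,0.8,0.4],[0,0,0,0,0,0.7,0.4],[0,0,0,0,0,0.2,0.4],[0,0,0,0,0,0,0.4]])

```text
t: 12.3
tcp_pos: [0.4143, -0.1909, 0.1742]
orientation: [0.714, 0.7, 0.0, 0.0]
wrist_force: [0.9, -0.6, -0.6]
opening: 0.598
```

>>> move_arm(deltas=[[0,0,0,0,0,0,0.8],[0,0,0,0,0,0,1],[0,0,0,0,0,0,1],[0,0,0,0,0,0,1],[0,0,0,0,0,0,1]])

```text
t: 12.92
tcp_pos: [0.413, -0.1908, 0.1737]
orientation: [0.714, 0.7, -0.0, -0.0]
wrist_force: [-2.8, -0.8, 2.5]
opening: 0.152
```

```bash
python3 -c "
from h import *
import cv2
togo(.413,-.190,.093)
cv2.imwrite('pics/w6.png',eyes.snapshot('wrist')[:,:,::-1])
"
```

```text
t 12.93 tcp [ 0.413  -0.1908  0.1737] ytool [ 1.    -0.02  -0.001] z [-0.001 -0.    -1.   ] F [-2.77 -0.75  2.5 ] op 0.152
rows xyz/0.03: [ 0.03 -0.    0.02]
```

View pics/w6.png

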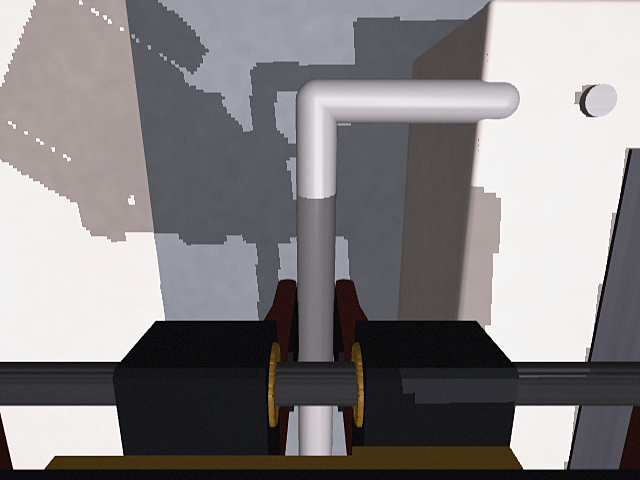

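Opening 13.4 mm: the 14 mm bar is gripped. Working out the arc rows in tool units.

```bash
python3 -c "
import numpy as np
q=np.arange(0,24)*.04
Y=np.round(255*(1-np.cos(q))/30,2);Z=np.round(-255*np.sin(q)/30,2)
for i in range(23): print(i+1,round(q[i+1],2),round(Y[i+1]-Y[i],2),round(Z[i+1]-Z[i],2))
"
```

```text
1 0.04 0.01 -0.34
2 0.08 0.02 -0.34
3 0.12 0.03 -0.34
4 0.16 0.05 -0.33
5 0.2 0.06 -0.34
6 0.24 0.07 -0.33
7 0.28 0.09 -0.33
8 0.32 0.1 -0.32
9 0.36 0.11 -0.32
10 0.4 0.13 -0.32
11 0.44 0.14 -0.31
12 0.48 0.15 -0.31
13 0.52 0.16 -0.29
14 0.56 0.18 -0.3
15 0.6 0.18 -0.28
16 0.64 0.2 -0.28
17 0.68 0.21 -0.26
18 0.72 0.22 -0.26
19 0.76 0.23 -0.26
20 0.8 0.24 -0.24
21 0.84 0.25 -0.23
22 0.88 0.25 -0.22
23 0.92 0.27 -0.21
```

>>> move_arm(deltas=[[0,0,0,0,0.01,-0.34,1],[0,0,0,0,0.02,-0.34,1],[0,0,0,0,0.03,-0.34,1],[0,0,0,0,0.05,-0.33,1],[0,0,0,0,0.06,-0.34,1],[0,0,0,0,0.07,-0.33,1],[0,0,0,0,0.09,-0.33,1],[0,0,0,0,0.1,-0.32,1]])

```text
t: 13.98
tcp_pos: [0.4255, -0.1911, 0.2544]
orientation: [0.714, 0.7, -0.001, -0.001]
wrist_force: [-4.5, -4.3, -2.8]
opening: 0.148
```

```bash
cat >> h.py <<'E'
def q():
    s=manip.read_state(); R=Rotation.from_quat(s["orientation"]).as_matrix(); g=s["tcp_pos"]+R@[0,0,.061]
    a,b=.668-g[0],g[2]-.112; print("g",np.round(g,4),"q",np.arctan2(b,a),"r",np.hypot(a,b),"op",s["opening"],"F",np.round(s["wrist_force"],1))
E
python3 -c "
from h import *
q()"
```

```text
g [ 0.4253 -0.1911  0.1934] q 0.3237240008613631 r 0.2559730079642504 op 0.14836806836402275 F [-4.5 -4.3 -2.8]
```

Tracks the arc (q ≈ 0.32, radius 256 mm, forces small). Continuing.

>>> move_arm(deltas=[[0,0,0,0,0.11,-0.32,1],[0,0,0,0,0.13,-0.32,1],[0,0,0,0,0.14,-0.31,1],[0,0,0,0,0.15,-0.31,1],[0,0,0,0,0.16,-0.29,1],[0,0,0,0,0.18,-0.3,1],[0,0,0,0,0.18,-0.28,1],[0,0,0,0,0.2,-0.28,1]])

```text
t: 14.98
tcp_pos: [0.4614, -0.1919, 0.3269]
orientation: [0.714, 0.7, -0.002, -0.002]
wrist_force: [-9.6, -4.9, 4.3]
opening: 0.151
```

```bash
python3 -c "
from h import *
q()"
```

```text
g [ 0.461  -0.1919  0.2659] q 0.6394167903374188 r 0.25792787855624605 op 0.15069336502208902 F [-9.6 -4.9  4.3]
```

>>> move_arm(deltas=[[0,0,0,0,0.14,-0.26,1],[0,0,0,0,0.19,-0.26,1],[0,0,0,0,0.23,-0.26,1],[0,0,0,0,0.24,-0.24,1]])

```text
t: 15.48
tcp_pos: [0.4867, -0.1924, 0.3582]
orientation: [0.714, 0.7, -0.001, -0.001]
wrist_force: [-7.2, -3.3, 5.3]
opening: 0.149
```

```bash
python3 -c "
from h import *
q()"
```

```text
g [ 0.4865 -0.1925  0.2972] q 0.7954092122486879 r 0.2592941287436104 op 0.14935386310483026 F [-7.2 -3.3  5.3]
```

>>> move_arm(deltas=[[0,0,0,0,0.25,-0.2,1],[0,0,0,0,0.25,-0.18,1],[0,0,0,0,0.25,-0.18,1],[0,0,0,0,0,0,1]])

```text
t: 15.98
tcp_pos: [0.5087, -0.1929, 0.3771]
orientation: [0.714, 0.7, -0.002, 0.0]
wrist_force: [-14.6, -0.9, 18.5]
opening: 0.15
```

```bash
python3 -c "
from h import *
q()
import cv2
cv2.imwrite('pics/s7.png',eyes.snapshot('side')[:,:,::-1])"
```

```text
g [ 0.5086 -0.193   0.3161] q 0.9078249922082869 r 0.2589721131803508 op 0.1496165310026504 F [-14.6  -0.9  18.5]
```

View pics/s7.png

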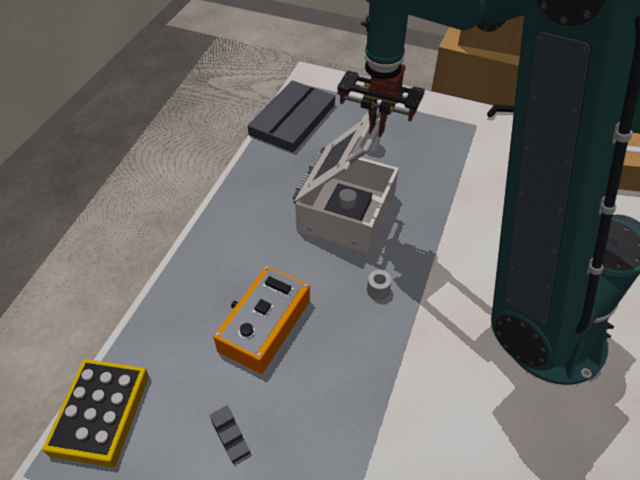

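The hatch stands visibly past balance (q ≈ 0.91), and the keys and bystanders are undisturbed. The load is purely radial, about 23 N: my path ran a few mm inside the arc. I'll ease down with a 3 mm outward correction.

>>> move_arm(deltas=[[0,0,0,0,-0.1,0.02,1],[0,0,0,0,-0.21,0.14,1],[0,0,0,0,-0.21,0.16,1],[0,0,0,0,-0.19,0.17,1],[0,0,0,0,-0.18,0.18,1]])

```text
t: 16.65
tcp_pos: [0.4836, -0.1924, 0.3539]
orientation: [0.714, 0.7, -0.0, 0.001]
wrist_force: [-2.5, -1.4, 4.7]
opening: 0.148
```

```bash
python3 -c "
from h import *
q()"
```

```text
g [ 0.4837 -0.1925  0.2929] q 0.7760381582262494 r 0.258238241543565 op 0.14778679806323178 F [-2.5 -1.4  4.7]
```

>>> move_arm(deltas=[[0,0,0,0,-0.17,0.17,1],[0,0,0,0,-0.16,0.18,1],[0,0,0,0,-0.15,0.18,1],[0,0,0,0,0,0,1],[0,0,0,0,0,0,1],[0,0,0,0,0,0,1]])

```text
t: 17.4
tcp_pos: [0.4697, -0.192, 0.3375]
orientation: [0.714, 0.7, 0.0, 0.0]
wrist_force: [-0.4, -2.9, -1.1]
opening: 0.152
```

```bash
python3 -c "
from h import *
q()
import cv2
for n in ('side','scene'): cv2.imwrite('pics/%s8.png'%n,eyes.snapshot(n)[:,:,::-1])
for t in ['bushing','oil_bottle','step_block','lift_bar']: print(t,[(n,round(d['conf'],2),np.round(d['centre'],3)) for n in ('scene','side') for d in eyes.search_frame(n,t)[:1]])
q()
a,b=cv2.imread('pics/scene8.png'),cv2.imread('pics/side8.png')
c=lambda im,x,y:cv2.resize(im[y:y+150,x:x+200],(800,600),interpolation=cv2.INTER_CUBIC)
cv2.imwrite('pics/a8.png',c(a,180,110));cv2.imwrite('pics/b8.png',c(b,280,70))
"
```

```text
g [ 0.4697 -0.192   0.2765] q 0.6926828861624617 r 0.25764156995441945 op 0.15195405912324308 F [-0.4 -2.9 -1.1]
bushing [('scene', 0.68, array([0.432, 0.024, 0.039])), ('side', 0.97, array([0.414, 0.029, 0.042]))]
oil_bottle [('scene', 0.85, array([ 0.61 , -0.456,  0.077])), ('side', 0.68, array([ 0.596, -0.452,  0.103]))]
step_block [('scene', 0.59, array([0.609, 0.466, 0.039])), ('side', 0.71, array([0.585, 0.471, 0.04 ]))]
lift_bar [('scene', 0.91, array([ 0.587, -0.181,  0.183])), ('side', 0.56, array([ 0.569, -0.172,  0.197]))]
g [ 0.4697 -0.192   0.2765] q 0.6926289489413624 r 0.2576439008454952 op 0.1528322682569919 F [ 1.4 -4.3 -2.1]
```

View pics/a8.png

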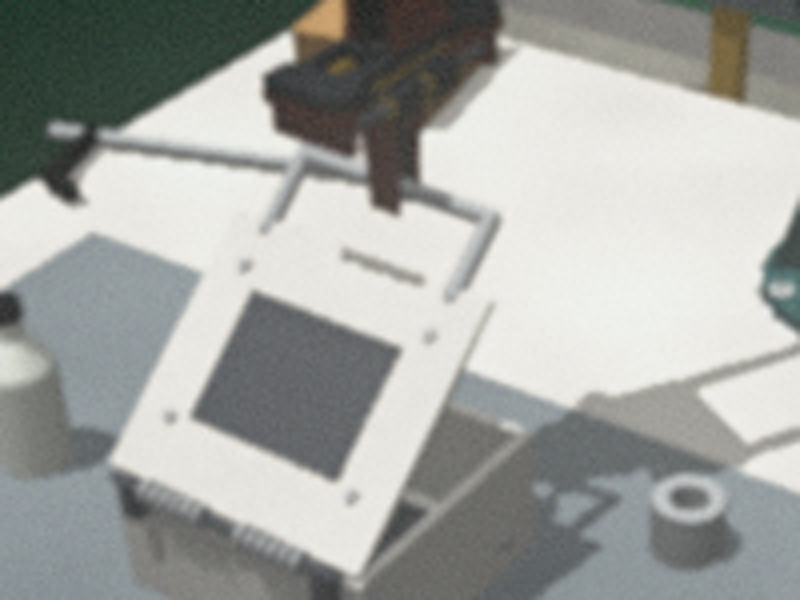

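View pics/b8.png

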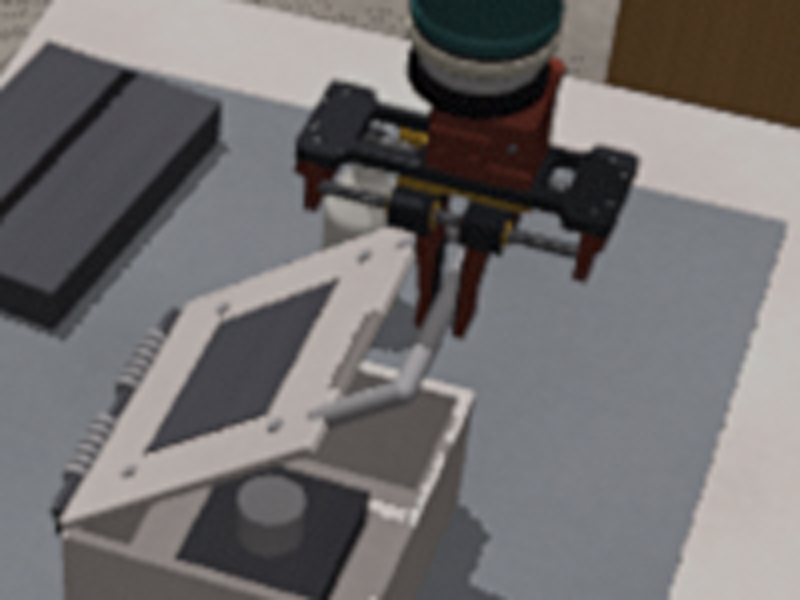

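Both views show the fingers straddling the bar and the hatch partly open. I'll check q independently by triangulating the bar's left corner, at scene (303,163.5) and side (382,166).

```bash
python3 -c "
from h import *
x,e=tri((303,163.5),(382,166.2)); print(x,e,[np.arctan2(x[2]-.112,h-x[0]) for h in (.663,.668)], np.hypot(x[2]-.112,.666-x[0]))
q(); print(manip.read_state()['joint_vel'].round(3),manip.read_state()['t'])"
```

```text
[ 0.46990083 -0.11389787  0.27435791] 0.004168872904995189 [np.float64(0.6991290738658784), np.float64(0.6865658376381159)] 0.2545878587857666
g [ 0.4697 -0.192   0.2765] q 0.6926289489413624 r 0.2576439008454952 op 0.1528322682569919 F [ 1.4 -4.3 -2.1]
[ 0.    -0.001 -0.001  0.    -0.     0.   ] 17.9
```

Both measurements agree on q ≈ 0.69–0.70 rad (40°), with the arm still and the grip holding. Handing in.

```bash
python3 -c "
from h import *
manip.finish_job(); q()"
```

```text
the job is handed in; nothing more can be done
the job is handed in; nothing more can be done
```

I pressed the round, square and long keys one at a time. Each went to its stop, with the fingertip at 80 mm and 10–13 N. I then gripped the bar, raised the hatch to about 0.91 rad (52°), eased it back to about 0.69 rad (40°), and handed the job in while holding it there.

- **Hatch angle:** the arm pose gave 0.69 rad and camera triangulation of the bar end gave 0.69–0.70 rad. The joints were still and the opening was about 13 mm on the 14 mm bar.
- **Bystanders:** the camera detections of the bushing, bottle and step block stayed within a few mm of where they started. The one exception was the bottle's height from the side camera, which read about 20 mm higher; the gripper was partly hiding it from that camera.
- **Keys:** the wrist camera showed the round and square keys up again after they were pressed. The long key's return was only seen in the side picture with the hatch raised.
- **What disagreed:** my first hinge estimate was about 3 mm off. This pushed about 23 N along the hatch at the top of the lift, which I corrected on the way down to a few newtons. The arm pose also put the bar at a radius of 258 mm instead of 255 mm, which shifts the angle by only about 0.01 rad.

The state could not be read after hand-in, so I have no check of the final second.

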